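# Clamp the terminal carrier in the vice, snap its cover on and keep it pressed

### The job

The aluminium carrier with the white terminal block stands loose in the bench vice: wind the vice's handle bar clockwise, more than a full turn, until the jaws grip the carrier tight. Then take the grey clip-on cover from the bench, set it over the terminals and press it straight down until both end clips snap under the carrier and it sits flat all round. Do not let go of it: finish with the cover still in the gripper and pressed firmly down on the carrier (about 10 to 20 N), and leave the other things on the bench where they are.

Things in the scene. Friction and masses are not known exactly. Their poses are not given: they have to be found in the camera images.
- bench_vice: blue bench vice, fixed; 120 x 110 x 98 mm. Origin under it on the bench top; its x axis runs along the screw from the handle end (nearest the robot) to the fixed jaw, z up. In this frame: fixed jaw's face at x = 31 mm, jaws 75 mm wide (y -36 to +39 mm), jaw tops at z = 94 mm, flat behind the fixed jaw (x 39 to 73 mm) at z = 98 mm
- bench_vice_jaw: the vice's front jaw; the screw moves it along the vice's x axis, 3 mm a turn. Its cap's front face, 50 mm wide (y) and 52 to 74 mm up, lies 7 mm behind the handle bar (10 mm behind its middle)
- bench_vice_screw (a joint): turn of screw and handle, rad: 0 = fully tight (stops there), positive = open; starts 6.6 to 9.4 rad open. Clockwise seen from the robot (along the vice's +x) tightens and lowers the value: the handle's upper end goes to the right (vice's -y). Takes 0.05 N m (2 N at the handle's end), more in the last 0.5 rad as the jaws bite; stays where it is left
- vice_hub (a point): point on the screw's axis, 63 mm above the bench, in the plane (across the vice's x) in which the handle bar turns. The hub is 21 mm across and reaches 9 mm either side of that plane; the bar is 7 mm thick. The space in front of it (towards the robot) is free. The point moves 3 mm a turn with the jaw
- handle_long_end (a point): centre of the 12 mm ball knob on the long end of the handle bar, 55 mm from the hub. Its direction from the hub tells the handle's angle; with the screw at 0 it points to the right, 19 degrees above level
- handle_short_end (a point): centre of the 12 mm ball knob on the short end of the same bar, 40 mm from the hub, nearly opposite the long one: with the screw at 0 it points to the left, 26 degrees below level
- carrier: aluminium carrier with a white six-way terminal block. Origin: centre of its plate's underside, which lies on the jaw tops; y its length, z up. Plate 42 x 97 x 8 mm (x, y, z), ends overhanging the jaws; foot below 28 x 60 x 18 mm, loose between the jaws (3 to 5 mm play) until they push it square against the fixed jaw. Terminals 18 x 72 mm, centred, up to z = 24 mm
- cover_grip (a point): centre of the cover's ridge, 12 mm above the flange's underside. The ridge, 28 mm wide (x) and 84 mm long (y), stands from the flange's top (3 mm) up to 24 mm above that underside: grasp it across x; fingertips may rest on the flange, 6 mm wide each side. z up. With the cover home this point is 20 mm above the carrier's origin, axes parallel
- cover: grey plastic clip-on cover, 45 to 75 g: hollow ridge (inside 24 x 80 x 21 mm), flange 40 x 96 x 3 mm round its foot, a spring clip 16 mm wide at each end of its length (108 mm over both) reaching 19 mm below the flange. Origin: centre of the flange's underside, z up; stands on its clips, origin 19 mm above the bench. Half a turn about z makes no difference
- clip_a (a joint): outward bend of the clip at the cover's +y end, rad: 0 = at rest or snapped in, 0.2 when forced over the plate's end. Both clips touch when the flange is 13 mm above the plate, need 8 to 18 N together at 9 to 11 mm, then ride down the plate's ends with little force and snap in below it at 1 to 2 mm, before the flange meets the plate. They forgive 3 mm of offset along y, the ridge 3 mm along x
- clip_b (a joint): the same for the clip at the cover's -y end
- screwdriver_c: black screwdriver, 164 mm, a bystander lying on the bench; origin under its middle
- cell_0: round cell, 18 x 65 mm, a bystander lying on the bench; origin under its middle
- cell_1: round cell, 18 x 65 mm, a bystander lying on the bench; origin under its middle
- fuse_holder: black fuse holder, 20 x 45 x 26 mm, a bystander lying on the bench; origin under its middle
- bms_board_5: small circuit board, 17 x 44 mm, a bystander lying on the bench; origin under its middle
- insul_tape: roll of yellow tape, 62 mm across, 17 mm high, a bystander lying on the bench; origin under its middle
- marker: marker pen, 132 mm, a bystander lying on the bench; origin under its middle

How it is judged:
On the way, in this order (a step that is already met when the one before it is completed fails the run):
1. the vice is wound tight on the carrier (value of joint bench_vice_screw below 0.4 rad and contact force between bench_vice_jaw and carrier above 10 N), for 0.2 s.
2. the cover is snapped home on the carrier (z of cover_grip in the frame of carrier below 0.0215 m and x of cover_grip in the frame of carrier between -0.004 and 0.004 m and y of cover_grip in the frame of carrier between -0.004 and 0.004 m and value of joint each of clip_a, clip_b below 0.1 rad), for 0.2 s.
At the end, for the whole second after the job is handed in: the vice is tight on the carrier (screw within 0.4 rad of its stop, jaw force over 10 N), the cover is home (within 1.5 mm of flat contact, within 4 mm sideways, both clips snapped in), and the gripper still holds it and presses it on the carrier with over 4 N (all of step 1 and all of step 2 and z of carrier in the frame of bench_vice between 0.092 and 0.096 m and angle between the z axis of cover_grip and the z axis of carrier, either way round below 0.05 rad and contact force between cover and carrier above 4 N and contact force between the fingers and cover above 5 N); the arm keeps its last pose, push and grip.
It fails at once if a bystander is pushed more than 3 cm (distance of any of screwdriver_c, cell_0, cell_1, fuse_holder, bms_board_5, insul_tape, marker from where it was at the start of the episode above 0.03 m).
It also fails if it takes over 72 s, if anything falls off the work surface, if the arm or the gripper's body presses on something with over 40 N, if the wrist force passes 120 N, or if a joint passes its speed limit or range.

### The arm

A 6-joint arm with a two-finger parallel gripper is mounted at the origin on a cart in front of the work surface, level with it; the furniture and walls round the work are solid. World frame = base frame: x ahead of the robot, y to its left, z up, the work surface at z = 0. Lengths are in m, angles in rad, forces in N, time in s.
With the tool pointing down it reaches from about 0.35 to 0.775 m from the base axis. Payload 7.3 kg.
Tool frame: the origin (TCP) lies between the finger pads; the fingertips stand 25 mm ahead of it and the grasp point (between the pads) lies 6 mm ahead of it; z points along the fingers, y is the line along which they close (so a half turn about z gives the same grasp; the last joint's range is limited). The gripper opens to 92 mm and grips with 3 to 60 N. Pads are 19 mm wide; open, the fingers measure 130 mm over their backs; the gripper's body (75 mm by 190 mm) begins 47 mm behind the grasp point.
Start: joints at [0.957, 0.342, 1.524, -0, 1.275, -0.146], TCP at [0.237, 0.469, 0.252] pointing down, gripper open.
Joint ranges: [-2.53, 2.53], [-0.77, 2.02], [0.04, 2.7], [-1, 4.14], [0.28, 2.66], [-3.11, 3.11]. Speed limits (rad/s): [2.57, 2.57, 3.14, 3.14, 3.14, 3.14].

### API

Orientations are given as [roll, pitch, yaw] about the fixed x, y, z axes, in that order (R = Rz(yaw) Ry(pitch) Rx(roll)).
In Python, from plant import env gives the robot as it stands.
- The arm moves only by the shell command python3 -m inch 'ROWS' [FORCE]. ROWS is JSON, a list that holds one entry, the list of rows, each a list of 7 numbers: the turn, a rotation vector about the tool's x, y, z in rad, then the shift along the tool's x, y, z in mm, then the closure in counts, from 0 (fully open) to 255 (shut). A call has 1 to 20 rows; each row shifts and turns the commanded pose from where the row before left it, along the tool's axes as they then stand; what a row does not reach is not made up. A row lasts 1/10 s, in which the tool goes at most 50 mm and 8.59 degrees, less where a joint would pass 70% of its speed; a pose out of reach is approached as far as the arm can. A call is refused whole if a number of a shift passes 50 or a number of a turn 0.15, either way. A call with a gripper value outside its range is refused whole. The fingers move at their own pace and stop on an object; FORCE is the grip in N (left out, the last holds). Time passes only in rows, so rows that do not move let the fingers close. It gives the time, the measured TCP pose, the force, the opening and the grip force at its end, in the units of the state.
- env.get_obs(): the state, without advancing time (a new reading comes with each control period).
- env.snapshot(name): name is "side" or "top"; returns a dict with "color" (400x640x3 uint8, red, green, blue), "intrinsics" (3x3 intrinsics, pixels), "dist" ([k1, k2, p1, p2, k3] as OpenCV has them; the pictures are not rectified), "R" (3x3) and "t" (3): a world point X has camera coordinates R X + t. Camera axes: x right, y down, z forward; pixel columns grow to the right and rows downward; lengths in m; the calibration is good to about 2 mm. A picture is of the moment at which its call begins. There is no depth.
- env.job_done(): hands the job in; it is judged then, once.
Trained networks look in a picture, given as the dict that the camera call returned (one of the last four; its "shot" number tells which), for a name from the list of things; names that differ only in an ending like _2 or _b are one class to them, and where a whole thing is asked for, a point or a joint stands for the part that bears it (a point fixed in the world has none). Each returns a list of dicts, best first, with "confidence" (0 to 1); they miss things now and then, are a little off and sometimes report something else, mostly with a low value. They report only what shows in the picture. A call takes as long as a camera call.
- env.spot_in(name, picture): "centre" ([row, column] as shares, 0 to 1, of the picture: columns of its width, rows of its height, amid what is visible of it).
The state is a dict: "t": time; "joint_positions": joint angles; "joint_velocities": joint speeds; "joint_efforts": joint torques, N m; "tool_pos": TCP position; "ee_rot": TCP orientation; "wrist_force": force on the tool from outside, world axes, zero at the start; "ft_torque": the same for the moment, N m; "finger_gap": finger opening in m; "grip_force": force on a finger pad.
Only numpy, scipy, OpenCV 4.12 (cv2) and the standard library are available. Lean on these libraries where they do the work, as an engineer would, in place of code of your own. Each camera call takes 0.05 s, during which the arm holds its last target. There are 200 camera calls.

## Working session

There is one attempt and no reset: what is moved stays moved. The work goes in short steps, Python scripts to look and compute and a shell command to move; the robot and the scene stay as the last step left them, time stands still between calls to the robot, and variables do not carry over. Pictures are saved under pics/ and viewed, at most 10 in all, crops included, and the job is handed in when it is done.

```bash
ls; mkdir -p pics
cat > h.py <<'E'
import numpy as np, cv2
from plant import env
def proj(p,X):
    return cv2.projectPoints(np.array(X,float).reshape(-1,3),cv2.Rodrigues(np.array(p['R']))[0],np.array(p['t'],float),np.array(p['intrinsics'],float),np.array(p['dist'],float))[0].reshape(-1,2)
def ray(p,uv):
    n=cv2.undistortPoints(np.array(uv,float).reshape(1,1,2),np.array(p['intrinsics'],float),np.array(p['dist'],float))[0,0]
    R=np.array(p['R']);d=R.T@np.array([n[0],n[1],1]);return -R.T@np.array(p['t']),d/np.linalg.norm(d)
def onz(p,uv,z):
    o,d=ray(p,uv);return o+d*(z-o[2])/d[2]
def tri(ps,uvs):
    A=np.zeros((3,3));b=np.zeros(3)
    for p,u in zip(ps,uvs):
        o,d=ray(p,u);M=np.eye(3)-np.outer(d,d);A+=M;b+=M@o
    X=np.linalg.solve(A,b);return X,[np.round(proj(p,X)[0]-u,1) for p,u in zip(ps,uvs)]
def find(p,n,k=2):
    return [(np.round([r['centre'][1]*640,r['centre'][0]*400],1),round(r['confidence'],2)) for r in env.spot_in(n,p)[:k]]
E
python3 - <<'E'
from h import *
for n in('top','side'):
    p=env.snapshot(n);cv2.imwrite(f'pics/{n}0.png',p['color'][:,:,::-1])
    print(n,'cam',np.round(-np.array(p['R']).T@p['t'],3))
    for k in ['bench_vice','bench_vice_jaw','vice_hub','handle_long_end','handle_short_end','carrier','cover','cover_grip','clip_a','screwdriver_c','cell_0','fuse_holder','bms_board_5','insul_tape','marker']:
        print(k,[(c.tolist(),f,np.round(onz(p,c,0),3).tolist()[:2]) for c,f in find(p,k)])
print(env.get_obs())
E
```

```text
pics
top cam [ 0.292 -0.029  1.229]
bench_vice []
bench_vice_jaw [([365.1, 191.5], 0.98, [0.567, -0.148])]
vice_hub [([360.3, 213.6], 0.75, [0.509, -0.133])]
handle_long_end [([362.3, 212.0], 0.61, [0.513, -0.138])]
handle_short_end [([362.9, 214.6], 0.51, [0.506, -0.14])]
carrier [([372.9, 170.0], 0.57, [0.624, -0.171])]
cover [([263.3, 210.1], 0.72, [0.525, 0.118])]
cover_grip [([260.9, 208.6], 0.72, [0.529, 0.124])]
clip_a []
screwdriver_c [([348.1, 271.0], 0.69, [0.362, -0.096])]
cell_0 [([289.0, 172.5], 0.55, [0.623, 0.05]), ([211.6, 261.0], 0.44, [0.396, 0.25])]
fuse_holder [([304.0, 149.6], 0.69, [0.685, 0.009])]
bms_board_5 [([304.8, 147.0], 0.72, [0.692, 0.007]), ([255.0, 276.2], 0.42, [0.355, 0.139])]
insul_tape [([213.3, 215.6], 0.86, [0.513, 0.247]), ([261.8, 207.5], 0.46, [0.532, 0.122])]
marker [([417.8, 263.9], 0.51, [0.376, -0.273])]
side cam [0.513 0.688 0.619]
bench_vice [([298.5, 193.4], 0.82, [0.598, -0.205])]
bench_vice_jaw [([314.5, 188.4], 0.91, [0.556, -0.232]), ([249.2, 243.3], 0.7, [0.695, 0.003])]
vice_hub [([330.4, 190.7], 0.54, [0.512, -0.223])]
handle_lo
[... 733 characters left out ...]
5])]
{'t': 1.6, 'joint_positions': array([ 9.56972597e-01,  3.41980553e-01,  1.52406965e+00,  3.36589991e-06,
        1.27543294e+00, -1.45964743e-01]), 'joint_velocities': array([-0.00046268,  0.00191486,  0.00026911,  0.00013641,  0.00146332,
        0.00219802]), 'joint_efforts': array([-1.30452945e-04, -4.31125689e+01, -2.44475609e+01,  7.17086345e-02,
        4.82792000e-02, -1.65923962e-05]), 'tool_pos': array([0.23673709, 0.46861679, 0.25176122]), 'ee_rot': array([3.14148384e+00, 1.27411565e-05, 2.67373269e+00]), 'wrist_force': array([-0.00911806,  0.22161266,  0.36029691]), 'ft_torque': array([0.01341162, 0.02583159, 0.0600536 ]), 'grip_force': 0.0, 'finger_gap': 0.09196553296986279}
```

Run:
```python
import cv2
a=cv2.imread('pics/top0.png')[130:290,180:440];b=cv2.imread('pics/side0.png')[140:320,220:420]
cv2.imwrite('pics/top0c.png',cv2.resize(a,None,fx=3,fy=3,interpolation=2));cv2.imwrite('pics/side0c.png',cv2.resize(b,None,fx=3.3,fy=3.3,interpolation=2))
```

```text
(no output)
```

View pics/top0c.png

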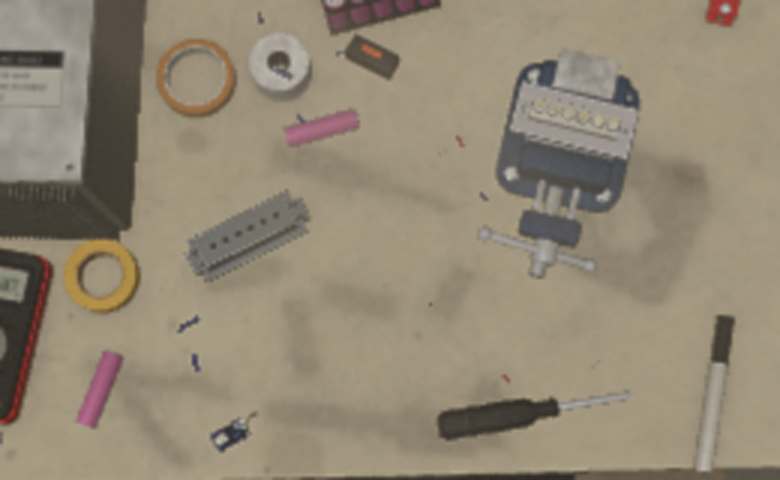

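View pics/side0c.png

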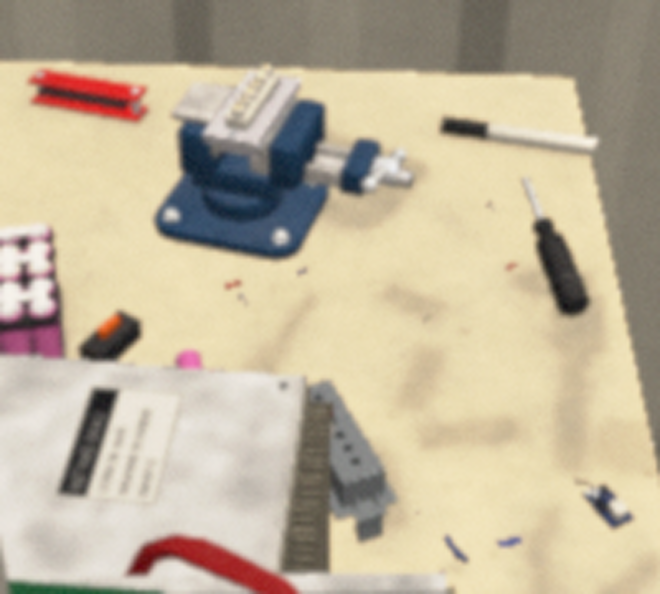

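Run:
```python
import cv2,numpy as np
a=cv2.imread('pics/top0.png')[140:230,330:400];b=cv2.imread('pics/side0.png')[158:218,290:360]
a=cv2.resize(a,(420,540),interpolation=2);b=cv2.resize(b,(380*7//6-63,326),interpolation=2)
c=np.zeros((540,800,3),np.uint8);c[:,:420]=a;c[:326,420:800]=b
print(b.shape)
cv2.imwrite('pics/z0.png',c)
```

```text
(326, 380, 3)
```

View pics/z0.png

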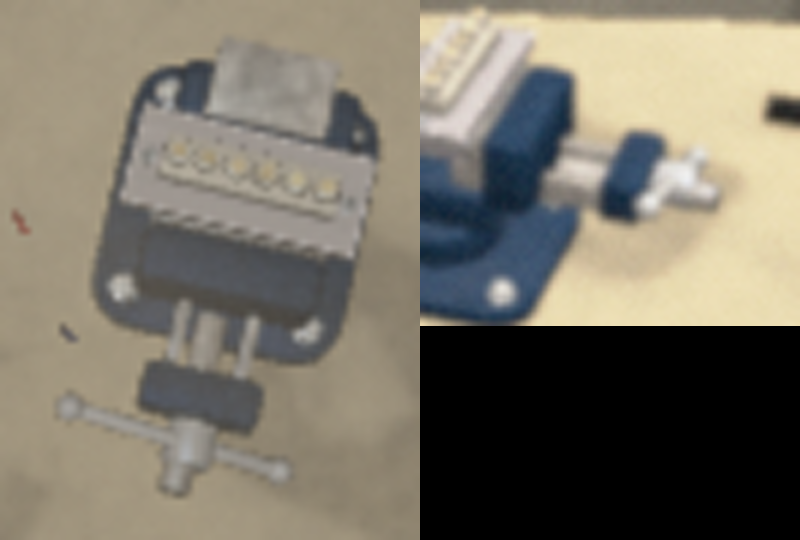

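```bash
cat > fit.py <<'E'
from h import *
from scipy.optimize import least_squares
# cached pics: projection only
def model(q):
    x,y,yaw,th=q
    ex=np.array([np.cos(yaw),np.sin(yaw),0]);ey=np.array([-ex[1],ex[0],0]);H=np.array([x,y,.063])
    aL=np.radians(19)+th; aS=np.radians(206)+th   # ccw from right seen along +x; right=-ey
    d=lambda a:-np.cos(a)*ey+np.sin(a)*np.array([0,0,1])
    return H,H+.055*d(aL),H+.040*d(aS)
E
python3 - <<'E'
from fit import *
t=env.snapshot('top');s=env.snapshot('side')
K=[(t,[362.2,213.3]),(t,[341.5,207.8]),(t,[376.8,218.3]),(s,[337.9,191.1]),(s,[332,195.8]),(s,[341,186.9])]
print('tri',[ (np.round(r[0],4),r[1]) for r in (tri([t,s],[K[i][1],K[i+3][1]]) for i in range(3))])
for th in np.radians([400,450,500,540]):
    f=lambda q:np.concatenate([proj(k[0],P)[0]-k[1] for k,P in zip(K,model(q)*2)])
    r=least_squares(f,[.5,-.13,-.25,th]);print(np.round(r.x,4),round(r.cost,2),np.round(r.fun,1))
# cover
for n in('cover_grip','cover'):
    a,b=find(t,n,1),find(s,n,1);print(n,a,b,tri([t,s],[a[0][0],b[0][0]]) if a and b else '')
# vice corners, carrier corners in top crop (scale6, off 330,140)
for nm,u,z in [('cLb',(143,103),.102),('cRb',(380,157),.102),('cLf',(120,205),.102),('cRf',(360,258),.102),('t1',(178,150),.118),('t6',(328,187),.118)]:
    print(nm,np.round(onz(t,[330+u[0]/6,140+u[1]/6],z),4))
# cover clips ends in top pic crop (scale3, off 180,130): ridge ends
print(env.get_obs()['t'])
E
```

```text
tri [(array([ 0.4959, -0.132 ,  0.0623]), [array([-0.1,  1.1]), array([-1. , -0.3])]), (array([ 0.5088, -0.081 ,  0.0827]), [array([-0. ,  0.4]), array([-0.4, -0.1])]), (array([ 0.4861, -0.1688,  0.0501]), [array([-0.1,  0.5]), array([-0.4, -0.1])])]
[ 0.4958 -0.1307 -0.2549  8.7113] 2.05 [-0.6  1.1  0.1  0.4 -0.2  0.3 -1.  -0.2 -0.3 -0.5 -0.4 -0.8]
[ 0.4958 -0.1307 -0.2549  8.7113] 2.05 [-0.6  1.1  0.1  0.4 -0.2  0.3 -1.  -0.2 -0.3 -0.5 -0.4 -0.8]
[ 0.4958 -0.1307 -0.2549  8.7113] 2.05 [-0.6  1.1  0.1  0.4 -0.2  0.3 -1.  -0.2 -0.3 -0.5 -0.4 -0.8]
[ 0.4958 -0.1307 -0.2549  8.7113] 2.05 [-0.6  1.1  0.1  0.4 -0.2  0.3 -1.  -0.2 -0.3 -0.5 -0.4 -0.8]
cover_grip [(array([262.7, 205.7]), 0.9)] [(array([327.6, 282.5]), 0.66)] (array([0.52284499, 0.12010844, 0.0101076 ]), [array([-0.7,  4.4]), array([-5.3, -1.6])])
cover [(array([261.9, 211.8]), 0.57)] [(array([326.1, 286.2]), 0.69)] (array([ 0.51756062,  0.12226129, -0.00192339]), [array([-0.2,  1.1]), array([-1.4, -0.4])])
cLb [ 0.6302 -0.1142  0.102 ]
cRb [ 0.6051 -0.2086  0.102 ]
cLf [ 0.588  -0.1034  0.102 ]
cRf [ 0.5637 -0.1984  0.102 ]
t1 [ 0.6057 -0.1262  0.118 ]
t6 [ 0.589  -0.1849  0.118 ]
1.9
```

```bash
python3 -m inch '[[[0,0,0,-33,-37,0,255],[0,0,0,-33,-37,0,255],[0,0,0,-33,-37,0,255],[0,0,0,-33,-37,0,255],[0,0,0,-33,-37,0,255],[0,0,0,-33,-37,0,255],[0,0,0,-33,-37,0,255],[0,0,0,-33,-37,0,255],[0,0,0,-33,-37,0,255],[0,0,0,-33,-37,0,255],[0,0,0,-33,-37,0,255],[0,0,0,-30,-34,0,255],[0,0,-0.107,0,0,0,255],[0,0,-0.107,0,0,0,255],[0,0,0,0,0,0,255]]]' 20; python3 -c "
from h import *
o=env.get_obs();print(o['joint_positions'],o['tool_pos'],o['ee_rot'],o['finger_gap'])"
```

```text
t: 3.4
tool_pos: [0.3886, -0.1027, 0.2517]
ee_rot: [3.141, -0.0, 2.888]
wrist_force: [-1.0, 0.3, -0.5]
finger_gap: 0.0002
grip_force: 0.0
[-4.49633144e-01  1.14363604e-01  1.82772091e+00  1.24983103e-04
  1.19965138e+00 -1.76645895e+00] [ 0.38858786 -0.10266393  0.25165577] [ 3.14145056e+00 -1.17864632e-04  2.88757680e+00] 0.00024364738568480112
```

```bash
python3 - <<'E'
from h import *
p=env.snapshot('top')
for u,z in [((145,232),.094),((322,272),.094),((140,285),.08),((320,320),.08)]:
    X=onz(p,[330+u[0]/6,140+u[1]/6],z)-[.4958,-.1307,0];print(np.round([X[0]*.9677-X[1]*.2522,X[0]*.2522+X[1]*.9677],4))
E
python3 -m inch '[[[0,0,0,-36,-13,0,255],[0,0,0,-36,-13,0,255],[0,0,0,-36,-13,0,255],[0,0,0,0,0,38,255],[0,0,0,0,0,38,255],[0,0,0,0,0,38,255],[0,0,0,0,0,38,255],[0,0,0,0,0,6,255],[0,0,0,0,0,8,255],[0,0,0,0,0,8,255],[0,0,0,0,0,8,255],[0,0,0,0,0,6,255],[0,0,0,0,0,0,255]]]'
```

```text
[0.0758 0.0374]
[ 0.0758 -0.0354]
[0.0574 0.0345]
[ 0.0597 -0.0397]
t: 4.75
tool_pos: [0.4846, -0.1678, 0.0664]
ee_rot: [-3.141, 0.004, 2.888]
wrist_force: [-4.7, -0.4, 20.3]
finger_gap: 0.0004
grip_force: 4.0
```

```bash
cat > look.py <<'E'
from fit import *
import sys
def look(name):
    t=env.snapshot('top');s=env.snapshot('side')
    a=cv2.resize(t['color'][180:240,325:395],(420,360),interpolation=2);b=cv2.resize(s['color'][158:218,290:360],(380,326),interpolation=2)
    c=np.zeros((360,800,3),np.uint8);c[:,:420]=a;c[:326,420:]=b;cv2.imwrite(f'pics/{name}.png',c[:,:,::-1])
    for n in('handle_long_end','handle_short_end'):print(n,find(t,n),find(s,n))
    for th in range(-20,520,20):
        pass
    return t,s
if __name__=='__main__':
    t,s=look(sys.argv[1]);o=env.get_obs();print(o['t'],o['tool_pos'],o['wrist_force'],o['ft_torque'])
E
python3 look.py a1
```

```text
handle_long_end [] [(array([336.5, 194. ]), 0.43)]
handle_short_end [(array([264.3, 210.2]), 0.31)] [(array([338.6, 193.1]), 0.59), (array([326.1, 283.6]), 0.2)]
5.05 [ 0.48452909 -0.16781676  0.06643547] [-5.03783296  0.04340078 20.48343476] [0.89988993 0.38769744 0.21954944]
```

View pics/a1.png

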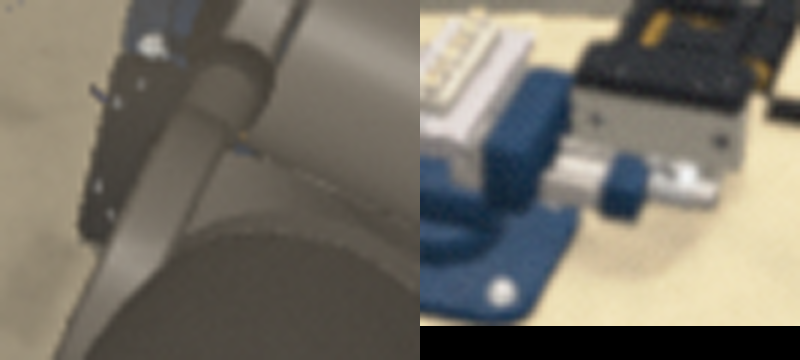

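```bash
python3 -m inch '[[[0,0,0,0,0,-44,255],[0,0,0,0,0,-44,255],[0,0,0,0,0,-44,255],[0,0,0,0,37,0,255],[0,0,0,0,37,0,255],[0,0,0,0,37,0,255],[0,0,0,0,0,44,255],[0,0,0,0,0,44,255],[0,0,0,0,-6,0,255],[0,0,0,0,-9,0,255],[0,0,0,0,-9,-3,255],[0,0,0,0,-9,-4,255],[0,0,0,0,-9,-4,255],[0,0,0,0,-9,-4,255],[0,0,0,0,-9,0,255],[0,0,0,0,-9,0,255],[0,0,0,0,0,0,255]]]'; python3 -c "
from h import *
print(env.get_obs()['ft_torque'])"
```

```text
t: 6.75
tool_pos: [0.4936, -0.1276, 0.1226]
ee_rot: [-3.141, -0.0, 2.887]
wrist_force: [0.3, -0.2, 0.1]
finger_gap: 0.0004
grip_force: 0.0
[0.07227409 0.03537402 0.01125021]
```

```bash
python3 -m inch '[[[0,0,0,0,0,-28,255],[0,0,0,0,-49,0,255],[0,0,0,0,0,0,255],[0,0,0,0,0,8,255],[0,0,0,0,0,8,255],[0,0,0,0,0,8,255],[0,0,0,0,0,8,255],[0,0,0,0,0,8,255],[0,0,0,0,0,8,255],[0,0,0,0,0,8,255],[0,0,0,0,0,8,255],[0,0,0,0,0,8,255],[0,0,0,0,0,8,255],[0,0,0,0,0,0,255]]]'; python3 look.py a2
```

```text
t: 8.15
tool_pos: [0.4814, -0.1812, 0.0778]
ee_rot: [-3.13, 0.007, 2.89]
wrist_force: [-36.0, -29.7, 66.0]
finger_gap: 0.0006
grip_force: 34.3
handle_long_end [(array([414. , 273.1]), 0.54)] [(array([334.4, 191.9]), 0.49)]
handle_short_end [(array([302.2, 149.8]), 0.42)] [(array([337.6, 196.3]), 0.48)]
8.45 [ 0.48144157 -0.1809688   0.07785118] [-35.46408629 -29.54063026  64.58609046] [-1.87848639  3.41472197  0.51195561]
```

View pics/a2.png

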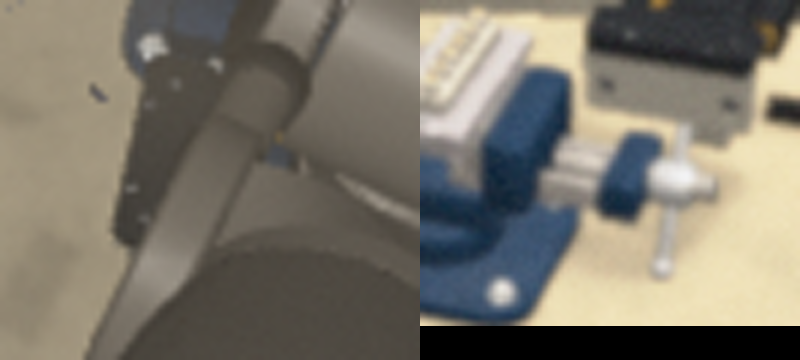

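Run:
```python
from fit import *
s=env.snapshot('side')
q0=[.4958+.002,-.1307-.0005,-.2549]
for d in range(-120,240,15):
    H,L,S=model(q0+[np.radians(d-19)])
    print(d,proj(s,[H,L,S]).round(1).tolist())
```

```text
-120 [[336.1, 190.7], [332.6, 212.5], [338.3, 174.8]]
-105 [[336.1, 190.7], [333.9, 211.2], [337.3, 176.0]]
-90 [[336.1, 190.7], [335.3, 208.6], [336.2, 178.1]]
-75 [[336.1, 190.7], [336.8, 204.8], [335.1, 181.2]]
-60 [[336.1, 190.7], [338.2, 200.2], [334.0, 185.0]]
-45 [[336.1, 190.7], [339.4, 195.1], [333.1, 189.3]]
-30 [[336.1, 190.7], [340.4, 189.6], [332.4, 193.6]]
-15 [[336.1, 190.7], [341.2, 184.3], [331.9, 197.7]]
0 [[336.1, 190.7], [341.6, 179.3], [331.8, 201.3]]
15 [[336.1, 190.7], [341.7, 174.9], [331.9, 204.1]]
30 [[336.1, 190.7], [341.4, 171.6], [332.4, 205.9]]
45 [[336.1, 190.7], [340.7, 169.4], [333.1, 206.6]]
60 [[336.1, 190.7], [339.7, 168.6], [334.0, 206.3]]
75 [[336.1, 190.7], [338.4, 169.4], [335.0, 204.9]]
90 [[336.1, 190.7], [336.9, 171.7], [336.0, 202.6]]
105 [[336.1, 190.7], [335.4, 175.4], [337.1, 199.6]]
120 [[336.1, 190.7], [333.8, 180.2], [338.1, 196.0]]
135 [[336.1, 190.7], [332.4, 185.9], [338.9, 192.1]]
150 [[336.1, 190.7], [331.3, 191.9], [339.6, 188.1]]
165 [[336.1, 190.7], [330.5, 197.9], [340.0, 184.2]]
180 [[336.1, 190.7], [330.1, 203.2], [340.2, 180.7]]
195 [[336.1, 190.7], [330.2, 207.6], [340.1, 177.9]]
210 [[336.1, 190.7], [330.6, 210.7], [339.8, 175.9]]
225 [[336.1, 190.7], [331.5, 212.4], [339.1, 174.8]]
```

```bash
python3 -m inch '[[[0,0,0,0,0,-20,255],[0,0,0,0,0,-30,255],[0,0,0,0,0,-30,255],[0,0,0,0,17,0,255],[0,0,0,0,0,0,255],[0,0,0,0,0,9,255],[0,0,0,0,-5,4,255],[0,0,0,0,-5,5,255],[0,0,0,0,-4,6,255],[0,0,0,0,-5,6,255],[0,0,0,0,-3,6,255],[0,0,0,0,-2,7,255],[0,0,0,0,0,7,255],[0,0,0,0,0,7,255],[0,0,0,0,2,5,255],[0,0,0,0,1,6,255],[0,0,0,0,1,4,255],[0,0,0,0,1,4,255],[0,0,0,0,0,4,255],[0,0,0,0,0,0,255]]]'
python3 - <<'E'
from fit import *
s=env.snapshot('side');cv2.imwrite('pics/a3.png',cv2.resize(s['color'][158:218,290:360,::-1],(560,480),interpolation=2))
for d in range(-75,76,15):
    H,L,S=model([.4978,-.1312,-.2549,np.radians(d-19)])
    print(d,((proj(s,[H,L,S])-[290,158])*8).round(0).tolist())
E
```

```text
t: 10.5
tool_pos: [0.4809, -0.1751, 0.0699]
ee_rot: [3.141, -0.001, 2.889]
wrist_force: [-0.0, 0.5, 0.6]
finger_gap: 0.0006
grip_force: 0.0
-75 [[369.0, 262.0], [374.0, 375.0], [360.0, 186.0]]
-60 [[369.0, 262.0], [385.0, 338.0], [352.0, 216.0]]
-45 [[369.0, 262.0], [395.0, 297.0], [345.0, 250.0]]
-30 [[369.0, 262.0], [404.0, 253.0], [339.0, 285.0]]
-15 [[369.0, 262.0], [410.0, 210.0], [335.0, 318.0]]
0 [[369.0, 262.0], [413.0, 170.0], [334.0, 346.0]]
15 [[369.0, 262.0], [413.0, 135.0], [336.0, 369.0]]
30 [[369.0, 262.0], [411.0, 108.0], [339.0, 383.0]]
45 [[369.0, 262.0], [406.0, 91.0], [345.0, 389.0]]
60 [[369.0, 262.0], [398.0, 85.0], [352.0, 386.0]]
75 [[369.0, 262.0], [387.0, 91.0], [360.0, 375.0]]
```

View pics/a3.png

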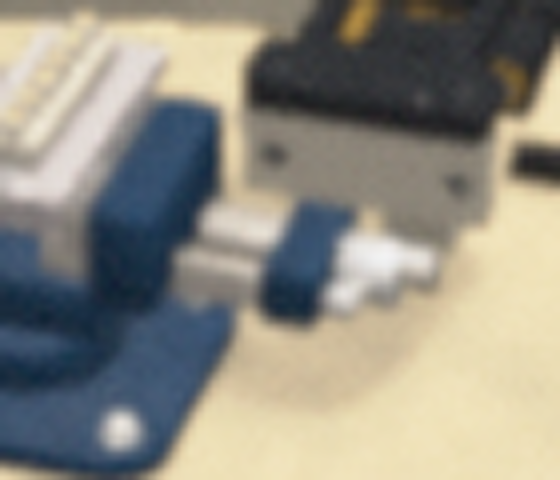

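```bash
python3 -m inch '[[[0,0,0,0,0,5,255],[0,0,0,0,0,4,255],[0,0,0,0,0,-38,255],[0,0,0,0,0,-38,255],[0,0,0,-1,37,0,255],[0,0,0,-1,37,0,255],[0,0,0,0,38,0,255],[0,0,0,0,0,20,255],[0,0,0,0,0,20,255],[0,0,0,0,-7,0,255],[0,0,0,0,-7,0,255],[0,0,0,0,-7,-4,255],[0,0,0,0,-7,-5,255],[0,0,0,0,-7,-5,255],[0,0,0,0,-7,-4,255],[0,0,0,0,-7,0,255],[0,0,0,0,-7,0,255],[0,0,0,0,0,0,255]]]'
python3 - <<'E'
from fit import *
s=env.snapshot('side');cv2.imwrite('pics/a4.png',cv2.resize(s['color'][158:218,290:360,::-1],(560,480),interpolation=2))
for d in range(30,151,15):
    H,L,S=model([.4988,-.1314,-.2549,np.radians(d-19-187)])
    print(d,((proj(s,[H,L,S])-[290,158])*8).round(0).tolist())
E
```

```text
t: 12.35
tool_pos: [0.4969, -0.1236, 0.1154]
ee_rot: [-3.141, -0.0, 2.886]
wrist_force: [-0.7, -0.2, -0.6]
finger_gap: 0.0005
grip_force: 0.1
30 [[366.0, 261.0], [320.0, 411.0], [396.0, 149.0]]
45 [[366.0, 261.0], [325.0, 430.0], [392.0, 137.0]]
60 [[366.0, 261.0], [333.0, 436.0], [386.0, 133.0]]
75 [[366.0, 261.0], [343.0, 431.0], [379.0, 138.0]]
90 [[366.0, 261.0], [354.0, 415.0], [370.0, 151.0]]
105 [[366.0, 261.0], [366.0, 389.0], [361.0, 173.0]]
120 [[366.0, 261.0], [377.0, 355.0], [352.0, 201.0]]
135 [[366.0, 261.0], [388.0, 316.0], [344.0, 234.0]]
150 [[366.0, 261.0], [397.0, 273.0], [338.0, 268.0]]
```

View pics/a4.png

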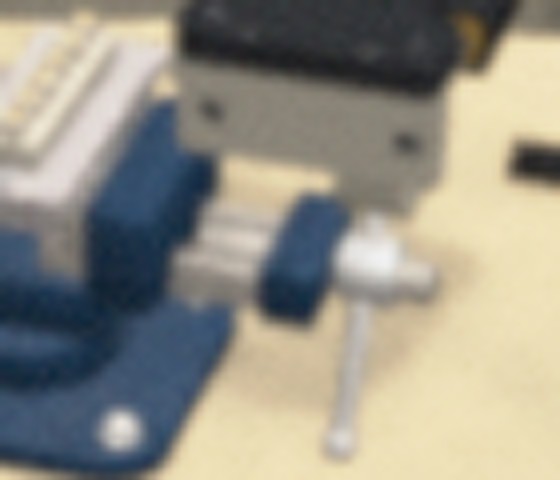

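```bash
python3 -m inch '[[[0,0,0,0,0,-24,255],[0,0,0,0,-30,0,255],[0,0,0,0,0,0,255],[0,0,0,0,0,9,255],[0,0,0,0,-4,3,255],[0,0,0,0,-3,4,255],[0,0,0,0,-4,4,255],[0,0,0,0,-3,4,255],[0,0,0,0,-4,5,255],[0,0,0,0,-4,5,255],[0,0,0,0,-2,5,255],[0,0,0,0,0,5,255],[0,0,0,0,0,5,255],[0,0,0,0,0,5,255],[0,0,0,0,0,4,255],[0,0,0,0,0,4,255],[0,0,0,0,0,3,255],[0,0,0,0,0,0,255]]]'
python3 - <<'E'
from fit import *
s=env.snapshot('side');cv2.imwrite('pics/a5.png',cv2.resize(s['color'][158:218,290:360,::-1],(560,480),interpolation=2))
for d in range(105,196,15):
    H,L,S=model([.4998,-.1316,-.2549,np.radians(d-19)])
    print(d,((proj(s,[H,L,S])-[290,158])*8).round(0).tolist())
E
```

```text
t: 14.2
tool_pos: [0.4832, -0.1737, 0.0738]
ee_rot: [3.141, -0.002, 2.888]
wrist_force: [-0.4, -0.4, 0.1]
finger_gap: 0.0006
grip_force: 0.3
105 [[362.0, 261.0], [356.0, 138.0], [371.0, 332.0]]
120 [[362.0, 261.0], [344.0, 177.0], [378.0, 303.0]]
135 [[362.0, 261.0], [333.0, 222.0], [385.0, 272.0]]
150 [[362.0, 261.0], [323.0, 270.0], [390.0, 240.0]]
165 [[362.0, 261.0], [317.0, 318.0], [394.0, 209.0]]
180 [[362.0, 261.0], [314.0, 361.0], [395.0, 181.0]]
195 [[362.0, 261.0], [315.0, 396.0], [395.0, 158.0]]
```

View pics/a5.png

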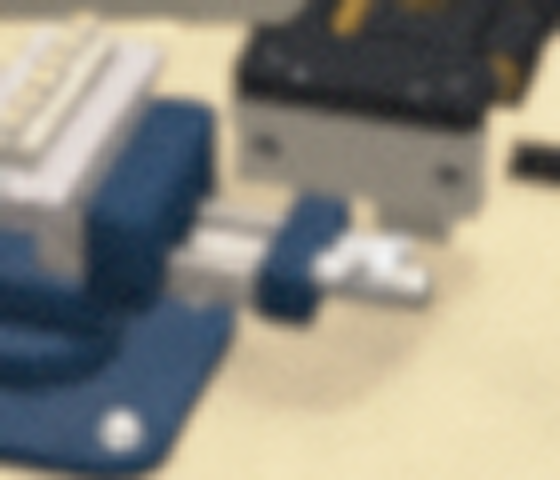

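```bash
python3 -m inch '[[[0,0,0,0,0,-35,255],[0,0,0,0,0,-35,255],[0,0,0,-1,41,0,255],[0,0,0,0,41,0,255],[0,0,0,0,41,0,255],[0,0,0,0,0,20,255],[0,0,0,0,0,20,255],[0,0,0,0,-8,0,255],[0,0,0,0,-8,0,255],[0,0,0,0,-8,-3,255],[0,0,0,0,-8,-5,255],[0,0,0,0,-8,-5,255],[0,0,0,0,-8,-5,255],[0,0,0,0,-8,-2,255],[0,0,0,0,-9,0,255],[0,0,0,0,-9,0,255],[0,0,0,0,0,0,255]]]'; python3 -m inch '[[[0,0,0,0,0,-28,255],[0,0,0,0,-32,0,255],[0,0,0,0,0,0,255],[0,0,0,0,0,9,255],[0,0,0,0,-5,4,255],[0,0,0,0,-5,5,255],[0,0,0,0,-4,5,255],[0,0,0,0,0,0,255]]]'
```

```text
t: 15.95
tool_pos: [0.4962, -0.1286, 0.1242]
ee_rot: [-3.141, -0.001, 2.886]
wrist_force: [1.7, -0.5, 0.0]
finger_gap: 0.0004
grip_force: 0.0
t: 16.75
tool_pos: [0.4852, -0.1744, 0.1301]
ee_rot: [-3.137, 0.001, 2.889]
wrist_force: [-5.6, -11.5, 12.5]
finger_gap: 0.0004
grip_force: 8.8
```

```bash
python3 -m inch '[[[0,0,0,0,0,-10,255],[0,0,0,0,9,0,255],[0,0,0,0,0,5,255],[0,0,0,0,0,5,255],[0,0,0,0,0,4,255],[0,0,0,0,0,4,255],[0,0,0,0,0,0,255]]]';python3 -m inch '[[[0,0,0,0,-1,4,255],[0,0,0,0,-1,3,255],[0,0,0,0,0,0,255]]]'
```

```text
t: 17.45
tool_pos: [0.4872, -0.1627, 0.1208]
ee_rot: [3.141, -0.002, 2.888]
wrist_force: [0.8, -0.2, -0.3]
finger_gap: 0.0001
grip_force: 0.0
t: 17.75
tool_pos: [0.4869, -0.1651, 0.1143]
ee_rot: [3.141, -0.0, 2.887]
wrist_force: [0.1, 0.1, -0.3]
finger_gap: 0.0003
grip_force: 0.0
```

```bash
python3 -m inch '[[[0,0,0,0,-1,4,255],[0,0,0,0,-1,4,255],[0,0,0,0,0,0,255]]]';python3 -m inch '[[[0,0,0,0,0,3,255],[0,0,0,0,0,0,255]]]'
python3 - <<'E'
from fit import *
s=env.snapshot('side');cv2.imwrite('pics/a6.png',cv2.resize(s['color'][158:218,290:360,::-1],(560,480),interpolation=2))
for d in range(4,80,15):
    H,L,S=model([.5,-.1316,-.2549,np.radians(d-19)])
    print(d,((proj(s,[H,L,S])-[290,158])*8).round(0).tolist())
E
```

```text
t: 18.05
tool_pos: [0.4864, -0.167, 0.1062]
ee_rot: [3.141, -0.0, 2.888]
wrist_force: [0.5, -0.2, 0.9]
finger_gap: 0.0004
grip_force: 0.3
t: 18.25
tool_pos: [0.4868, -0.1671, 0.1049]
ee_rot: [-3.141, 0.001, 2.888]
wrist_force: [-3.2, 0.6, 11.8]
finger_gap: 0.0004
grip_force: 5.7
4 [[362.0, 261.0], [406.0, 159.0], [327.0, 352.0]]
19 [[362.0, 261.0], [406.0, 127.0], [329.0, 372.0]]
34 [[362.0, 261.0], [403.0, 102.0], [333.0, 385.0]]
49 [[362.0, 261.0], [397.0, 88.0], [339.0, 388.0]]
64 [[362.0, 261.0], [388.0, 85.0], [347.0, 383.0]]
79 [[362.0, 261.0], [377.0, 94.0], [355.0, 370.0]]
```

View pics/a6.png

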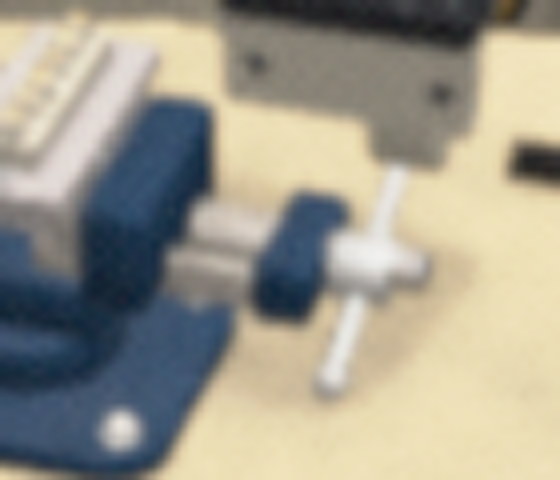

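```bash
python3 -m inch '[[[0,0,0,0,0,2,255],[0,0,0,0,0,2,255],[0,0,0,0,0,0,255],[0,0,0,0,0,0,255]]]'
```

```text
t: 18.7
tool_pos: [0.4872, -0.1673, 0.1037]
ee_rot: [-3.14, 0.004, 2.888]
wrist_force: [-9.7, 3.4, 34.9]
finger_gap: 0.0003
grip_force: 15.8
```

```bash
python3 -m inch '[[[0,0,0,0,0,-15,255],[0,0,0,0,0,-40,255],[0,0,0,20,20,-45,0],[0,0,0,40,0,-30,0],[0,0,0,40,0,0,0],[0,0,0,40,0,0,0],[0,0,0,0,0,0,0],[0,0,0,0,0,0,0]]]'
python3 - <<'E'
from fit import *
from scipy.optimize import minimize
t=env.snapshot('top');s=env.snapshot('side');cv2.imwrite('pics/t7.png',t['color'][:,:,::-1]);cv2.imwrite('pics/s7.png',s['color'][:,:,::-1])
img=t['color'].astype(int)
r0,r1,c0,c1=185,235,230,300
sub=img[r0:r1,c0:c1];hsv=cv2.cvtColor(t['color'],cv2.COLOR_RGB2HSV)[r0:r1,c0:c1]
print('bg',np.median(sub.reshape(-1,3),0),'cover',img[208:212,262:266].reshape(-1,3).mean(0),hsv[23:27,32:36,1].mean(),np.median(hsv[...,1]))
m=(hsv[...,1]<0.5*(hsv[23:27,32:36,1].mean()+np.median(hsv[...,1]))).astype(np.uint8)
n,l,st,_=cv2.connectedComponentsWithStats(m);k=l[25,34] or 1+np.argmax(st[1:,4]);m=(l==k).astype(np.uint8)
m=cv2.morphologyEx(m,cv2.MORPH_CLOSE,np.ones((5,5)))
print('area',m.sum(),st[k]);np.save('cm.npy',m)
def box(x,y,z0,z1,cy=0): return np.array([[a,cy+b,c] for a in(-x,x) for b in(-y,y) for c in(z0,z1)])
parts=[box(.02,.048,.019,.022),box(.014,.042,.019,.043),box(.008,.002,.0,.022,.052),box(.008,.002,.0,.022,-.052)]
def sil(q):
    R=cv2.Rodrigues(np.array([0,0,q[2]]))[0];M=np.zeros((500,700),np.uint8)
    for b in parts:
        u=(proj(t,b@R.T+[q[0],q[1],0])-[c0,r0]+.5)*10-.5
        cv2.fillConvexPoly(M,cv2.convexHull(np.round(u).astype(np.int32)),1)
    return M
mb=cv2.resize(m,(700,500),interpolation=cv2.INTER_LINEAR if 0 else 0)
def cost(q): return float((sil(q)!=mb).mean())
best=None
for yaw in np.arange(-1.5,1.6,.2):
    r=minimize(cost,[.52,.12,yaw],method='Nelder-Mead',options=dict(initial_simplex=[[.52,.12,yaw],[.53,.12,yaw],[.52,.13,yaw],[.52,.12,yaw+.2]]))
    if best is None or r.fun<best.fun:best=r
print(best.x,best.fun,mb.mean())
# carrier: plate corners & network
print(find(t,'carrier'),find(s,'carrier'))
o=env.get_obs();print(o['t'],o['tool_pos'],o['joint_positions'],o['finger_gap'])
ov=cv2.resize(t['color'][r0:r1,c0:c1,::-1],(700,500),interpolation=2)
for q,c in((best.x,(0,0,255)),):
    cs,_=cv2.findContours(sil(q),0,2);cv2.drawContours(ov,cs,-1,c,1)
cs,_=cv2.findContours(mb,0,2);cv2.drawContours(ov,cs,-1,(0,255,0),1)
cr=cv2.resize(t['color'][135:200,330:400,::-1],(323,300),interpolation=2)
cv2.imwrite('pics/ov7.png',np.hstack([cv2.resize(ov,(420,300)),cr]))
E
```

```text
t: 19.5
tool_pos: [0.3568, -0.1138, 0.2274]
ee_rot: [-3.141, 0.001, 2.887]
wrist_force: [0.2, 0.7, -0.2]
finger_gap: 0.0438
grip_force: 0.0
bg [162. 150. 127.] cover [118.1875 115.     108.    ] 22.4375 54.0
area 601 [ 12   9  41  29 556]
[0.52615156 0.11853265 0.4332227 ] 0.013508571428571429 0.1717142857142857
[(array([371.7, 171. ]), 0.77)] [(array([293.5, 175.2]), 0.75)]
19.7 [ 0.35782906 -0.11419633  0.2269217 ] [-5.13842264e-01  9.12862376e-02  1.92952854e+00  1.26352976e-04
  1.12069091e+00 -1.83103859e+00] 0.059679274165811536
```

View pics/ov7.png

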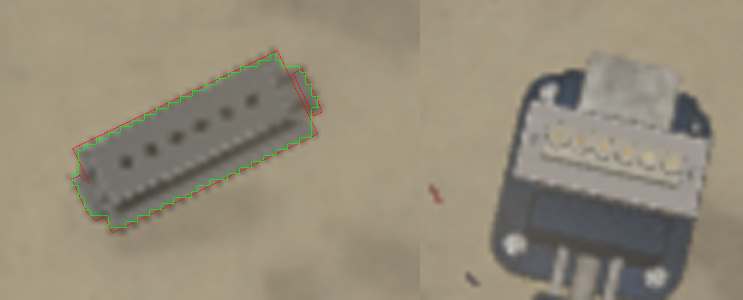

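Run:
```python
from fit import *
from scipy.optimize import minimize
t=env.snapshot('top');im=t['color'];hsv=cv2.cvtColor(im,cv2.COLOR_RGB2HSV)
r0,r1,c0,c1=145,200,340,400
sub=hsv[r0:r1,c0:c1].astype(int)
# plate pixel sample via projection of nominal plate points
q0=np.array([.597,-.157,-.2549])
def tf(q,P):return np.array(P)@cv2.Rodrigues(np.array([0,0,q[2]]))[0].T+[q[0],q[1],.094]
u=proj(t,tf(q0,[[a,b,.008] for a in(-.014,.014) for b in(-.04,-.02,0,.02,.04)])).round().astype(int)
print('plate rgb',im[u[:,1],u[:,0]].mean(0),hsv[u[:,1],u[:,0]].mean(0),'bg',im[170,405],hsv[170,405],'vice',im[186,365])
S=sub[...,1];V=sub[...,2]
m=((V>125)&(S<38)).astype(np.uint8)
for r in m[::2]:print(''.join('.#'[x] for x in r))
np.save('pm.npy',m)
```

```text
plate rgb [160.8 154.  146.1] [ 15.6  23.4 160.8] bg [164 153 129] [ 21  54 164] vice [79 79 82]
............................................................
...........................######...........................
..........................################..................
..........................#####################.............
..................#.......####################..............
................###......#####################..............
..............#####.....#####################...............
.............################################...............
.............###############################................
............#######..#######################................
............#######..##...###..######################.......
...........##################..##....################.......
...........###########################...##...######........
..........##########################################........
............#######################################.........
.....................##############################.........
..............................####################..........
.......................................###########..........
................................................##..........
............................................................
............................................................
........#####...............................................
.........###........##......................................
....................##..####....#...........................
...................##...####...##........##.................
...................##..#####...##......####.................
..................##...####...##............................
.......................####...##............................
```

Run:
```python
from fit import *
from scipy.optimize import minimize
t=env.snapshot('top');r0,r1,c0,c1=145,200,340,400
m=cv2.morphologyEx(np.load('pm.npy'),cv2.MORPH_CLOSE,np.ones((5,5)));m[40:]=0
mb=cv2.resize(m,(600,550),interpolation=0)
q0=np.array([.597,-.157,-.2549])
def tf(q,P):return np.array(P)@cv2.Rodrigues(np.array([0,0,q[2]]))[0].T+[q[0],q[1],.094]
def poly(q,pts):
    M=np.zeros((550,600),np.uint8);u=(proj(t,tf(q,pts))-[c0,r0]+.5)*10-.5
    cv2.fillConvexPoly(M,cv2.convexHull(np.round(u).astype(np.int32)),1);return M
plate=[[a,b,c] for a in(-.021,.021) for b in(-.0485,.0485) for c in(0,.008)]
reg=poly(q0,[[a,b,.008] for a in(-.04,.012) for b in(-.065,.065)])
for fy in (True,False):
    f=lambda q:float(((poly([q[0],q[1],-.2549 if fy else q[2]],plate)!=mb)&(reg>0)).mean())
    r=minimize(f,q0,method='Nelder-Mead',options=dict(initial_simplex=[q0,q0+[.006,0,0],q0+[0,.006,0],q0+[0,0,.05]]))
    print(r.x,r.fun,(mb*reg).mean())
# independent: hub at theta=0 -> compare
d=r.x[:2]-[.4958,-.1307];print('rel hub0 vice frame',d[0]*.9677-d[1]*.2522,d[0]*.2522+d[1]*.9677)
o=env.get_obs();print(o['tool_pos'],o['ee_rot'],o['finger_gap'],o['t'])
p=o['tool_pos'];c=np.array([.5262,.1185]);d=c-p[:2];y=o['ee_rot'][2]
print('tool delta',d@[np.cos(y),np.sin(y)],d@[np.sin(y),-np.cos(y)])
```

```text
[ 0.60240455 -0.15532619 -0.27822539] 0.004963636363636364 0.1499181818181818
[ 0.60241599 -0.15546526 -0.25813811] 0.004927272727272727 0.1499181818181818
rel hub0 vice frame 0.10941809245912029 0.002923205773245178
[ 0.35751767 -0.11401377  0.22674223] [ 3.14131202e+00 -5.23821594e-04  2.88798720e+00] 0.06773423183994254 19.8
tool delta -0.10495016583961597 0.26739829031391293
```

```bash
python3 -m inch '[[[0,0,0,-17.5,44.5,0,0],[0,0,0,-17.5,44.5,0,0],[0,0,0,-17.5,44.5,0,0],[0,0,0,-17.5,44.5,0,0],[0,0,0,-17.5,44.5,0,0],[0,0,0,-17.5,44.5,0,0],[0,0,0.126,0,0,0,0],[0,0,0.126,0,0,0,0],[0,0,0.126,0,0,0,0],[0,0,0.126,0,0,0,0],[0,0,0.126,0,0,0,0],[0,0,0.126,0,0,0,0],[0,0,0.128,0,0,0,0],[0,0,0,0,0,45,0],[0,0,0,0,0,45,0],[0,0,0,0,0,0,0]]]' 30
python3 - <<'E'
from h import *
o=env.get_obs();p=o['tool_pos'];y=o['ee_rot'][2];d=np.array([.5262,.1185])-p[:2]
print(o['ee_rot'],o['finger_gap'],o['joint_positions'],'yaw of tool y',y-np.pi/2,'delta mm',1e3*(d@[np.cos(y),np.sin(y)]),1e3*(d@[np.sin(y),-np.cos(y)]))
E
```

```text
t: 21.4
tool_pos: [0.5221, 0.118, 0.1315]
ee_rot: [-3.13, -0.004, 2.004]
wrist_force: [-0.3, -0.0, 0.0]
finger_gap: 0.092
grip_force: 0.0
[-3.13017964 -0.00423349  2.00384757] 0.09199822393735303 [ 7.91163613e-02  4.92305466e-01  1.64995861e+00  1.79825045e-05
  1.01150143e+00 -3.53968676e-01] yaw of tool y 0.43305124445664056 delta mm -1.2898214457065251 3.8867606971510957
```

```bash
python3 -m inch '[[[0,0,0,0,0,30,0],[0,0,0,0,0,0,0],[0,0,0,0,0,0,0]]]' 30
python3 - <<'E'
from h import *
o=env.get_obs();p=o['tool_pos'];y=o['ee_rot'][2];d=np.array([.5262,.1185])-p[:2]
print(o['ee_rot'],'delta mm',1e3*(d@[np.cos(y),np.sin(y)]),1e3*(d@[np.sin(y),-np.cos(y)]),p)
E
```

```text
t: 21.7
tool_pos: [0.5263, 0.1184, 0.1084]
ee_rot: [3.141, 0.0, 2.004]
wrist_force: [-0.2, 0.7, 0.1]
finger_gap: 0.0918
grip_force: 0.0
[3.14080409e+00 1.67764595e-04 2.00384155e+00] delta mm 0.12467013494608956 -0.10078862489581371 [0.5263438  0.11842913 0.10843461]
```

```bash
python3 -m inch '[[[0,0,0,0,0,30,0],[0,0,0,0,0,20,0],[0,0,0,0,0,6,0],[0,0,0,0,0,3,0],[0,0,0,0,0,0,0],[0,0,0,0,0,0,0]]]' 35; python3 -m inch '[[[0,0,0,0,0,0,255],[0,0,0,0,0,0,255],[0,0,0,0,0,0,255],[0,0,0,0,0,0,255],[0,0,0,0,0,0,255],[0,0,0,0,0,0,255],[0,0,0,0,0,0,255],[0,0,0,0,0,0,255],[0,0,0,0,0,0,255],[0,0,0,0,0,0,255]]]' 35
```

```text
t: 22.3
tool_pos: [0.5264, 0.1184, 0.0494]
ee_rot: [3.139, 0.001, 2.004]
wrist_force: [0.7, 0.2, -0.1]
finger_gap: 0.0918
grip_force: 0.0
t: 23.3
tool_pos: [0.5256, 0.1183, 0.048]
ee_rot: [3.142, -0.0, 2.004]
wrist_force: [-0.8, -0.2, -0.5]
finger_gap: 0.0277
grip_force: 34.9
```

```bash
python3 -m inch '[[[0,0,0,0,0,-10,255],[0,0,0,0,0,-30,255],[0,0,0,0,0,-43,255],[0,0,0,0,0,-43,255],[0,0,0,0,0,-44,255],[0,0,0,-46.8,-7.5,0,255],[0,0,0,-46.8,-7.5,0,255],[0,0,0,-46.8,-7.5,0,255],[0,0,0,-46.8,-7.5,0,255],[0,0,0,-46.8,-7.5,0,255],[0,0,0,-46.7,-7.7,0,255],[0,0,0.1,0,0,0,255],[0,0,0.12,0,0,0,255],[0,0,0.12,0,0,0,255],[0,0,0.12,0,0,0,255],[0,0,0.12,0,0,0,255],[0,0,0.108,0,0,0,255],[0,0,0,0,0,0,255],[0,0,0,0,0,0,255]]]' 35
python3 - <<'E'
from h import *
o=env.get_obs();p=o['tool_pos'];y=o['ee_rot'][2];d=np.array([.6024,-.1555])-p[:2]
print(p,o['ee_rot'],y-np.pi/2,o['finger_gap'],o['wrist_force'],'delta mm',1e3*(d@[np.cos(y),np.sin(y)]),1e3*(d@[np.sin(y),-np.cos(y)]))
t=env.snapshot('top');s=env.snapshot('side')
for n in('cover','cover_grip','clip_a'):print(n,find(t,n),find(s,n))
C=[.6024,-.1555,p[2]-.029]
R=cv2.Rodrigues(np.array([0,0,-.255]))[0]
for y0 in(.054,.048,-.048,-.054):print(y0,proj(s,R@[0,y0,0]+C).round(1),proj(t,R@[0,y0,0]+C).round(1))
cv2.imwrite('pics/s8.png',s['color'][:,:,::-1]);cv2.imwrite('pics/t8.png',t['color'][:,:,::-1])
E
```

```text
t: 25.2
tool_pos: [0.6022, -0.1555, 0.2185]
ee_rot: [3.141, -0.0, 1.319]
wrist_force: [-0.4, -0.1, -0.7]
finger_gap: 0.0276
grip_force: 34.9
[ 0.60224753 -0.15545294  0.2184603 ] [ 3.14133854e+00 -8.65008782e-05  1.31866639e+00] -0.25212993829924724 0.02761837285991458 [-0.36991368 -0.09047682 -0.72060912] delta mm -0.0075338112771827425 0.15938524455930453
cover [] [(array([291.2, 139.3]), 0.83)]
cover_grip [] [(array([290.2, 138.8]), 0.55), (array([293.9, 174.1]), 0.19)]
clip_a [] [(array([284.9, 153.6]), 0.54)]
0.054 [[285.2 149.3]] [[351.7 152. ]]
0.048 [[286.1 148.1]] [[354.3 152.6]]
-0.048 [[300.1 130.2]] [[396.4 162. ]]
-0.054 [[300.9 129.2]] [[399.  162.6]]
```

```bash
python3 -m inch '[[[0,0,0,0,0,35,255],[0,0,0,0,0,25,255],[0,0,0,0,0,10,255],[0,0,0,0,0,0,255],[0,0,0,0,0,0,255]]]' 45; python3 -m inch '[[[0,0,0,0,0,2,255],[0,0,0,0,0,2,255],[0,0,0,0,0,0,255]]]';python3 -m inch '[[[0,0,0,0,0,2,255],[0,0,0,0,0,2,255],[0,0,0,0,0,0,255]]]'; python3 -c "
from h import *
o=env.get_obs();print(o['ft_torque'],o['tool_pos'])"
```

```text
t: 26.1
tool_pos: [0.603, -0.1557, 0.1491]
ee_rot: [3.14, 0.0, 1.316]
wrist_force: [-0.2, -0.3, -0.4]
finger_gap: 0.0274
grip_force: 44.9
t: 26.4
tool_pos: [0.6025, -0.1556, 0.1445]
ee_rot: [3.141, 0.0, 1.316]
wrist_force: [-0.2, -0.0, 0.4]
finger_gap: 0.0277
grip_force: 44.9
t: 26.7
tool_pos: [0.6032, -0.1558, 0.1417]
ee_rot: [3.138, 0.0, 1.316]
wrist_force: [-0.6, 0.2, 6.5]
finger_gap: 0.0277
grip_force: 45.0
[-0.07069953  0.17582982 -0.05598203] [ 0.60320664 -0.15583476  0.14174397]
```

```bash
python3 -m inch '[[[0,0,0,0,0,2,255],[0,0,0,0,0,2,255],[0,0,0,0,0,0,255]]]' 45; python3 -m inch '[[[0,0,0,0,0,2,255],[0,0,0,0,0,2,255],[0,0,0,0,0,0,255]]]'; python3 -c "
from h import *
o=env.get_obs();print(o['ft_torque'],o['tool_pos'])"
```

```text
t: 27.0
tool_pos: [0.6033, -0.1559, 0.1414]
ee_rot: [3.136, 0.001, 1.316]
wrist_force: [-8.1, 3.3, 28.2]
finger_gap: 0.0276
grip_force: 45.0
t: 27.3
tool_pos: [0.6036, -0.156, 0.1404]
ee_rot: [3.133, 0.002, 1.316]
wrist_force: [-14.0, 3.6, 45.9]
finger_gap: 0.0277
grip_force: 45.4
[0.72840269 3.02117963 0.01491604] [ 0.60362629 -0.15600544  0.14044233]
```

```bash
python3 -m inch '[[[0,0,0,0,0,-6,255],[0,0,0,0,0,-6,255],[0,0,0,0,0,0,255]]]'
python3 - <<'E'
from h import *
t=env.snapshot('top')
ex=np.array([.9677,-.2522,0]);ey=np.array([.2522,.9677,0])
C=np.array([.6,-.155,0])
xs=np.arange(-.034,.0341,.002);ys=np.arange(-.03,.0301,.003)
P={}
for n in('top0','t7'):
    im=cv2.imread(f'pics/{n}.png').astype(np.float32)
    for z in(.102,.118):
        u=np.array([[proj(t,C+ex*x+ey*y+[0,0,z])[0] for y in ys] for x in xs]).astype(np.float32)
        v=cv2.remap(im,u[...,0],u[...,1],1);P[n,z]=v.mean(1)
for n in('top0','t7'):
    print(n);[print(int(round(x*1e3)),P[n,.102][i].astype(int),P[n,.118][i].astype(int)) for i,x in enumerate(xs)]
o=env.get_obs();print(o['tool_pos'],o['wrist_force'])
E
```

```text
t: 27.6
tool_pos: [0.6026, -0.1555, 0.1447]
ee_rot: [3.14, -0.0, 1.316]
wrist_force: [0.8, 0.1, -0.9]
finger_gap: 0.0275
grip_force: 44.9
top0
-34 [84 81 79] [79 78 78]
-32 [81 79 77] [87 90 92]
-30 [80 78 77] [107 113 117]
-28 [85 87 89] [115 122 127]
-26 [104 111 114] [136 142 149]
-24 [114 121 126] [144 150 157]
-22 [132 138 145] [144 151 157]
-20 [144 150 157] [144 151 157]
-18 [144 151 157] [142 148 155]
-16 [144 151 157] [132 138 145]
-14 [143 149 156] [118 128 134]
-12 [136 142 149] [133 146 152]
-10 [120 128 135] [145 159 166]
-8 [127 139 145] [139 152 159]
-6 [144 158 165] [135 149 155]
-4 [141 155 162] [135 153 160]
-2 [135 148 154] [132 154 163]
0 [135 151 158] [134 154 163]
2 [133 153 162] [138 154 161]
4 [133 154 164] [139 151 158]
6 [136 154 162] [140 148 155]
8 [139 153 160] [143 149 156]
10 [140 149 156] [145 150 157]
12 [142 149 155] [143 148 153]
14 [144 150 157] [121 123 126]
16 [145 150 157] [109 111 112]
18 [134 137 142] [125 129 131]
20 [109 111 113] [133 137 139]
22 [117 120 122] [132 137 139]
24 [131 135 137] [130 135 137]
26 [134 139 141] [129 134 136]
28 [13
[... 559 characters left out ...]
 153 159]
-4 [148 161 168] [140 153 158]
-2 [143 156 163] [140 157 164]
0 [139 152 158] [140 160 170]
2 [139 155 161] [140 160 169]
4 [140 160 168] [141 156 164]
6 [139 160 170] [142 154 161]
8 [140 157 166] [144 152 158]
10 [141 155 162] [146 152 159]
12 [143 152 159] [146 152 159]
14 [145 151 158] [146 151 158]
16 [146 152 159] [133 138 142]
18 [147 152 159] [131 135 138]
20 [140 145 150] [134 139 140]
22 [129 134 138] [134 138 140]
24 [134 138 140] [132 137 139]
26 [136 140 142] [131 136 138]
28 [134 139 141] [129 133 136]
30 [132 137 139] [126 131 134]
32 [130 135 137] [125 130 132]
34 [128 133 136] [124 129 132]
[ 0.60234291 -0.15552296  0.14392506] [-0.10042583 -0.27962391  0.13890543]
```

```bash
python3 -m inch '[[[0,0,0,0,0,-7,255],[0,0,0,0,-3,0,255],[0,0,0,0,0,0,255],[0,0,0,0,0,3,255],[0,0,0,0,0,3,255],[0,0,0,0,0,2,255],[0,0,0,0,0,2,255],[0,0,0,0,0,0,255]]]' 45; python3 -m inch '[[[0,0,0,0,0,2,255],[0,0,0,0,0,1,255],[0,0,0,0,0,0,255]]]'; python3 -c "
from h import *
o=env.get_obs();print(o['ft_torque'],o['tool_pos'])"
```

```text
t: 28.45
tool_pos: [0.5999, -0.1549, 0.1418]
ee_rot: [3.14, 0.0, 1.316]
wrist_force: [-1.2, -0.5, 4.6]
finger_gap: 0.0278
grip_force: 44.9
t: 28.75
tool_pos: [0.6, -0.1549, 0.1384]
ee_rot: [3.14, 0.0, 1.316]
wrist_force: [1.1, -0.5, 2.5]
finger_gap: 0.0272
grip_force: 45.0
[-0.22080869 -0.23046412 -0.03375599] [ 0.60003369 -0.15494653  0.13843717]
```

```bash
python3 -m inch '[[[0,0,0,0,0,2,255],[0,0,0,0,0,2,255],[0,0,0,0,0,1,255],[0,0,0,0,0,0,255]]]'; python3 -m inch '[[[0,0,0,0,0,1,255],[0,0,0,0,0,1,255],[0,0,0,0,0,0,255]]]';python3 -m inch '[[[0,0,0,0,0,1,255],[0,0,0,0,0,1,255],[0,0,0,0,0,0,255],[0,0,0,0,0,0,255]]]'; python3 -c "
from h import *
o=env.get_obs();print(o['ft_torque'],o['tool_pos'])"
```

```text
t: 29.15
tool_pos: [0.5988, -0.1548, 0.1321]
ee_rot: [-3.14, 0.0, 1.316]
wrist_force: [0.4, -1.1, -2.7]
finger_gap: 0.0275
grip_force: 44.9
t: 29.45
tool_pos: [0.599, -0.1545, 0.1315]
ee_rot: [-3.141, -0.0, 1.316]
wrist_force: [-2.6, -0.8, 5.4]
finger_gap: 0.0278
grip_force: 45.0
t: 29.85
tool_pos: [0.599, -0.1546, 0.1314]
ee_rot: [3.141, 0.0, 1.316]
wrist_force: [-8.1, 1.0, 17.3]
finger_gap: 0.0278
grip_force: 45.0
[0.20826032 1.14171833 0.00901031] [ 0.59902852 -0.15456038  0.13138011]
```

```bash
python3 -m inch '[[[0,0,0,0,0,2,255],[0,0,0,0,0,0,255],[0,0,0,0,0,0,255]]]'; python3 -m inch '[[[0,0,0,0,0,-2,255],[0,0,0,0,0,0,255],[0,0,0,0,0,0,255],[0,0,0,0,0,0,255]]]'
python3 - <<'E'
from fit import *
s=env.snapshot('side');t=env.snapshot('top')
for n in('clip_a','cover','handle_long_end','handle_short_end'):print(n,find(s,n))
for d in(4,19,34,49):
    H,L,S=model([.5,-.1316,-.2549,np.radians(d-19)]);print(d,proj(s,[H,L,S]).round(1).tolist())
print(env.get_obs()['wrist_force'])
E
```

```text
t: 30.15
tool_pos: [0.599, -0.1545, 0.1311]
ee_rot: [3.14, 0.0, 1.316]
wrist_force: [-11.7, 2.3, 26.8]
finger_gap: 0.0275
grip_force: 45.0
t: 30.55
tool_pos: [0.5993, -0.1545, 0.1311]
ee_rot: [3.141, -0.0, 1.316]
wrist_force: [-7.7, 0.3, 14.9]
finger_gap: 0.0279
grip_force: 45.0
clip_a [(array([288.6, 184.3]), 0.37)]
cover [(array([291.5, 172.8]), 0.83)]
handle_long_end [(array([335.2, 188.3]), 0.49), (array([286.7, 184.6]), 0.44)]
handle_short_end [(array([335.1, 192.9]), 0.47), (array([287.4, 185.8]), 0.36)]
4 [[335.2, 190.6], [340.8, 177.9], [330.9, 202.0]]
19 [[335.2, 190.6], [340.8, 173.8], [331.1, 204.5]]
34 [[335.2, 190.6], [340.3, 170.7], [331.7, 206.1]]
49 [[335.2, 190.6], [339.6, 168.9], [332.4, 206.5]]
[-6.51147749  0.5853461  14.80093606]
```

```bash
python3 -c "
from h import *
print(env.job_done())"
```

```text
the job is handed in; nothing more can be done
None
```

I handed the job in at about 31 s: the vice handle is wound to its stop, and the cover is down on the carrier, still gripped at 45 N and pressed at about 15 N. I saw no verdict, and I judged the stop and the clip snap by force and height, not by sight. During winding and the first press attempt the wrist force briefly reached about 66 N and 46 N. At the 66 N peak the gripper's body was bearing on the handle knob, so that may have broken the 40 N limit.

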